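# Hang the wide-board carrier on the test-line rail

### The job

On the electronics test bench, pick up the standing carrier that holds the wide circuit board (not the one with the narrow board), lift its hook over the front lip of the conveyor rail and lower it into the empty bay, beside the carrier that already hangs there. Set the hook down on the floor of the rail before letting go, so that the carrier hangs straight and free of the table behind the lip. Leave the other two carriers where they are.

Things in the scene. Friction and masses are not known exactly. Their poses are not given: they have to be found in the camera images.
- carrier_grip (a point): Carrier to hang (mm): loose C-shaped aluminium hanger, 0.34 kg, holding a red board 96 wide (y), top edge 140 below. Point: in its black top grip, 26 x 26, from 32 below to 20 above; 202 above foot underside. z up, x from spine to open side. Hook tip straight below, 14 (x) x 40, underside 72 below; arm underside 44 below; spine face 47 behind. Foot 110 x 70, centred. Hangs plumb from grip or hook.
- rail_bay (a point): Fixed aluminium trough rail on end posts, open below. Point: mid floor of its empty bay, 155 mm above table. y along rail, x across, away from robot, z up. Floor 8 thick, 40 wide inside; lip on the robot's side 6 thick, 18 above floor; rear wall 36. Bay ends 80 mm either way in y. Carrier x = rail x, spine on robot's side, board under the rail: enter along +x, lower. Seated: grip 72 above.
- spare_grip (a point): Bystander: grip point of a carrier of the same make standing on the table, with a narrow board (44 mm wide). Same axes and sizes otherwise. Leave it standing where it is.
- hung_grip (a point): Bystander: grip point of a third carrier, narrow board (44 mm), already hanging in the other bay, about 170 mm along the rail's +y from the empty bay. Same axes and sizes; its spine stands out 55 mm from its grip point towards the robot. Leave it hanging where it is.
Not all that is in view belongs to the job. Leave any green or orange look-alike of the part that bears carrier_grip alone.

How it is judged:
On the way, in this order (a step that is already met when the one before it is completed fails the run):
1. the hook tip is over the trough, above the lip (z of carrier_grip in the frame of rail_bay above 0.087 m and x of carrier_grip in the frame of rail_bay between -0.018 and 0.018 m), for 0.05 s.
2. the hook tip is lowered on to the trough floor (within 10 mm) while still held (z of carrier_grip in the frame of rail_bay below 0.082 m and x of carrier_grip in the frame of rail_bay between -0.018 and 0.018 m and contact force between the fingers and carrier above 0.5 N), for 0.05 s.
At the end, for the whole second after the job is handed in: The wide-board carrier hangs at rest with its hook tip on the trough floor of the empty bay, behind the lip: grip point 64 to 78 mm above the bay point, within 20 mm of it across the rail and 65 mm along it, within 10 degrees of upright and 15 degrees of square to the rail (z of carrier_grip in the frame of rail_bay between 0.064 and 0.078 m and x of carrier_grip in the frame of rail_bay between -0.02 and 0.02 m and y of carrier_grip in the frame of rail_bay between -0.065 and 0.065 m and angle between carrier_grip's own z axis and vertical below 0.17 rad and angle between the x axis of carrier_grip and the x axis of rail_bay, either way round below 0.26 rad and linear speed of carrier below 0.03 m/s); the robot touches nothing.
It fails at once if the standing narrow-board carrier is moved more than 30 mm or tipped (distance of spare_grip from where it was at the start of the episode above 0.03 m or angle between spare_grip's own z axis and vertical above 0.4 rad).
It fails at once if the carrier that already hangs is moved more than 30 mm (distance of hung_grip from where it was at the start of the episode above 0.03 m).
It also fails if it takes over 42 s, if anything falls off the work surface, if the arm or the gripper's body presses on something with over 40 N, if the wrist force passes 120 N, or if a joint passes its speed limit or range.

### The arm

A 6-joint arm with a two-finger parallel gripper is mounted at the origin on the work surface. World frame = base frame: x ahead of the robot, y to its left, z up, the work surface at z = 0. Lengths are in m, angles in rad, forces in N, time in s.
With the tool pointing down it reaches from about 0.25 to 0.775 m from the base axis. Payload 4 kg.
Tool frame: the origin (TCP) lies between the finger pads; the fingertips stand 14 mm ahead of it and the grasp point (between the pads) lies 5 mm behind it; z points along the fingers, y is the direction in which the jaws open and shut (so a half turn about z gives the same grasp; the last joint's range is limited). The gripper opens to 94 mm and grips with 3 to 60 N. Pads are 16 mm wide; open, the fingers measure 119 mm over their backs; the gripper's body (75 mm by 177 mm) begins 78 mm behind the grasp point.
Start: joints at [1.055, 0.087, 1.371, -0, 1.684, -0.103], TCP at [0.221, 0.504, 0.22] pointing down, gripper open.
Joint ranges: [-3.1, 3.1], [-0.76, 2.03], [0.27, 2.55], [-1.08, 4.22], [0.17, 2.65], [-2.57, 2.57]. Speed limits (rad/s): [2.79, 2.79, 3.14, 3.14, 3.14, 3.14].

### API

Orientations are given as [roll, pitch, yaw] about the fixed x, y, z axes, in that order (R = Rz(yaw) Ry(pitch) Rx(roll)).
In Python, from bench import robot, cams, spotter gives the robot as it stands.
- The arm moves only by the shell command python3 -m inch 'ROWS'. ROWS is JSON, a list of rows, each an object of numbers: "grip": the opening, from 0 (shut) to 1 (fully open); "dx", "dy", "dz": the shift along the tool's x, y, z in units of 25 mm (1.0 is 25 mm); "rx", "ry", "rz": the turn, a rotation vector about the tool's x, y, z in units of 5 degrees (1.0 is 5 degrees). A call has 1 to 12 rows; each row shifts and turns the pose as measured when the row begins, along the tool's axes as they then stand; what a row does not reach is not made up. A row lasts 1/8 s, in which the tool goes at most 62.5 mm and 10.7 degrees, less where a joint would pass 70% of its speed; a pose out of reach is approached as far as the arm can. A call is refused whole if a number of a shift passes 1 or a number of a turn 1, either way. A call with a gripper value outside its range is refused whole. The fingers move at their own pace and stop on an object; the grip force is fixed at half the most. Time passes only in rows, so rows that do not move let the fingers close. It gives the time, the measured TCP pose, the force and the opening at its end, in the units of the state.
- robot.get_obs(): the state, without advancing time (a new reading comes with each control period).
- cams.snapshot(name): name is "scene" or "side" or "wrist"; returns a dict with "frame" (420x560x3 uint8, red, green, blue), "intrinsics" (3x3 intrinsics, pixels), "k1" (the pictures are not rectified: a ray, as slopes to the right and down, at radius r is drawn at 1 + k1 r^2 times it, then the intrinsics apply), "eye" and "orientation" of the camera in the world. Camera axes: x right, y up, looking along -z (the intrinsics and any distortion apply to the point x, -y, -z); pixel columns grow to the right and rows downward; lengths in m; the calibration is good to about 2 mm. A picture is of the moment at which its call begins. There is no depth.
- robot.close_job(): hands the job in, once; it reports no verdict.
Trained networks look in a picture, given as the dict that the camera call returned (one of the last four; its "shot" number tells which), for a name from the list of things; names that differ only in an ending like _2 or _b are one class to them, and where a whole thing is asked for, a point or a joint stands for the part that bears it (a point fixed in the world has none). Each returns a list of dicts, best first, with "score" (0 to 1); they miss things now and then, are a little off and sometimes report something else, mostly with a low value. They report only what shows in the picture. A call takes as long as a camera call. They do not tell look-alikes from the thing itself.
- spotter.regions_of(picture, query): "pixels" (420x560 bool, what is visible of it) and "extent" ([left, top, right, bottom] in pixels, round what is visible of it).
- spotter.place_of(picture, query): "pixel" ([column, row] in pixels: a listed point, or the origin of a listed thing).
The state is a dict: "time": time; "joint_positions": joint angles; "qvel": joint speeds; "joint_torque": joint torques, N m; "tool_pos": TCP position; "ee_rot": TCP orientation; "wrist_force": force on the tool from outside, world axes, zero at the start; "wrist_torque": the same for the moment, N m; "width": finger opening in m.
Only numpy, scipy, OpenCV 4.12 (cv2) and the standard library are available. Lean on these libraries where they do the work, as an engineer would, in place of code of your own. Each camera call takes 0.05 s, during which the arm holds its last target.

## Working session

There is one attempt and no reset: what is moved stays moved. The work goes in short steps, Python scripts to look and compute and a shell command to move; the robot and the scene stay as the last step left them, time stands still between calls to the robot, and variables do not carry over. Pictures are saved under pics/ and viewed, and the job is handed in when it is done.

```bash
mkdir -p pics; ls
cat > h.py <<'E'
import numpy as np,cv2
from scipy.spatial.transform import Rotation as R
def rot(o):
    o=np.array(o,float)
    if o.shape==(3,3): return o
    if o.size==3: return R.from_euler('xyz',o).as_matrix()
    return R.from_quat(o).as_matrix()
def ray(s,px):
    K=np.array(s["intrinsics"]);k=s["k1"]
    d=cv2.undistortPoints(np.array([[px]],float),K,np.array([k,0,0,0,0.]))[0,0]
    v=rot(s["orientation"])@np.array([d[0],-d[1],-1]);return np.array(s["eye"]),v/np.linalg.norm(v)
def tri(obs):
    A=np.zeros((3,3));b=np.zeros(3);L=[]
    for e,v in obs:
        P=np.eye(3)-np.outer(v,v);A+=P;b+=P@e
    p=np.linalg.solve(A,b)
    return p,[float(np.linalg.norm((np.eye(3)-np.outer(v,v))@(p-e))) for e,v in obs]
def proj(s,p):
    c=rot(s["orientation"]).T@(np.array(p,float)-np.array(s["eye"]))
    x,y=c[0]/-c[2],-c[1]/-c[2];f=1+s["k1"]*(x*x+y*y);K=np.array(s["intrinsics"])
    return np.array([K[0,0]*x*f+K[0,2],K[1,1]*y*f+K[1,2]])
def save(s,n): cv2.imwrite("pics/"+n+".png",cv2.cvtColor(s["frame"],cv2.COLOR_RGB2BGR))
E
python3 - <<'E'
from bench import robot,cams,spotter
from h import *
np.set_printoptions(precision=4,suppress=True)
for n in ["scene","side","wrist"]:
    s=cams.snapshot(n);save(s,n+"0")
    print(n,s["eye"],s["orientation"],s["k1"])
    for q in ["carrier_grip","rail_bay","spare_grip","hung_grip"]:
        print(q,[(r["pixel"],round(r["score"],2),*map(np.round,ray(s,r["pixel"]),[3,3])) for r in spotter.place_of(s,q)])
print(robot.get_obs())
E
```

```text
pics
scene [0.9813 0.174  0.8845] [0.6688 0.0101 1.9413] -0.03463691301700554
carrier_grip [([203.7, 92.9], 0.92, array([0.981, 0.174, 0.885]), array([-0.677, -0.453, -0.58 ])), ([185.3, 162.6], 0.81, array([0.981, 0.174, 0.885]), array([-0.555, -0.457, -0.694])), ([137.7, 213.6], 0.8, array([0.981, 0.174, 0.885]), array([-0.415, -0.516, -0.749]))]
rail_bay [([243.3, 283.3], 0.82, array([0.981, 0.174, 0.885]), array([-0.4  , -0.252, -0.881]))]
spare_grip [([425.0, 243.2], 0.83, array([0.981, 0.174, 0.885]), array([-0.6  ,  0.121, -0.791]))]
hung_grip [([335.2, 293.9], 0.66, array([0.981, 0.174, 0.885]), array([-0.455, -0.04 , -0.889]))]
side [ 0.1864 -0.7226  1.033 ] [ 0.6755  0.0013 -0.3833] -0.02936459137059997
carrier_grip [([222.9, 322.6], 0.89, array([ 0.186, -0.723,  1.033]), array([ 0.008,  0.403, -0.915])), ([308.1, 255.8], 0.85, array([ 0.186, -0.723,  1.033]), array([ 0.259,  0.462, -0.848])), ([371.2, 239.5], 0.72, array([ 0.186, -0.723,  1.033]), array([ 0.412,  0.424, -0.807]))]
rail_bay [([339.7, 179.3], 0.62, array([ 0.186, -0.723,  1.033]), array([ 0.389,  0.571, -0.7
[... 203 characters left out ...]
_grip [([312.8, 127.9], 0.9, array([ 0.186, -0.723,  1.033]), array([ 0.36 ,  0.683, -0.635]))]
wrist [0.1495 0.534  0.3841] [-0.2712  0.0014  1.159 ] -0.03549968005677216
carrier_grip []
rail_bay []
spare_grip []
hung_grip []
{'time': 0.75, 'joint_positions': array([ 1.0549,  0.0871,  1.3707,  0.    ,  1.6836, -0.1031]), 'qvel': array([-0.0003,  0.0013,  0.0007, -0.0004,  0.0009, -0.0005]), 'joint_torque': array([ -0.0008, -33.9957, -30.2555,   0.0718,   0.0234,  -0.    ]), 'tool_pos': array([0.2207, 0.5038, 0.2195]), 'ee_rot': array([3.1414, 0.    , 2.7288]), 'wrist_force': array([ 0.7133, -0.6857,  0.1261]), 'wrist_torque': array([ 0.0221, -0.0102, -0.0138]), 'width': 0.09402467604485662}
```

View pics/scene0.png

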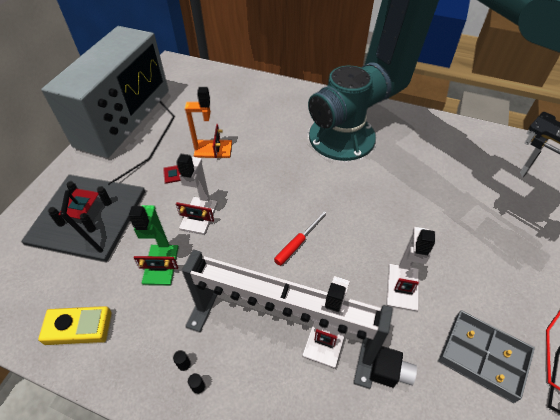

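View pics/side0.png

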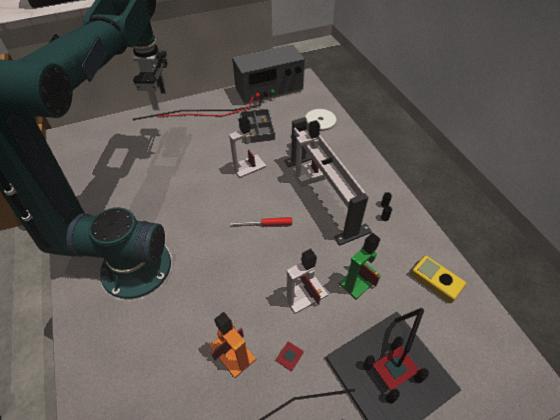

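The white wide-board carrier is at scene (185,163) and side (308,256). The green and orange look-alikes are separate. The empty bay is at scene (243,283) and side (340,179).

Run:
```python
from bench import robot,cams,spotter
from h import *
np.set_printoptions(precision=4,suppress=True)
a=cams.snapshot("scene");b=cams.snapshot("side")
for q,pa,pb in [("carrier",[185.3,162.6],[308.1,255.8]),("bay",[243.3,283.3],[339.7,179.3]),("spare",[425,243.2],[245.2,122.3]),("hung",[335.2,293.9],[312.8,127.9]),("green",[137.7,213.6],[371.2,239.5])]:
    print(q,*tri([ray(a,pa),ray(b,pb)]))
for n,s,c in [("a",a,(188,185)),("b",b,(308,278))]:
    x,y=c;im=s["frame"][y-60:y+60,x-60:x+60];cv2.imwrite(f"pics/crop_{n}.png",cv2.cvtColor(cv2.resize(im,(600,600),interpolation=cv2.INTER_CUBIC),cv2.COLOR_RGB2BGR))
cv2.imwrite("pics/crop_ra.png",cv2.cvtColor(cv2.resize(a["frame"][230:380,170:400],(800,522),interpolation=cv2.INTER_CUBIC),cv2.COLOR_RGB2BGR))
cv2.imwrite("pics/crop_rb.png",cv2.cvtColor(cv2.resize(b["frame"][100:250,270:400],(520,600),interpolation=cv2.INTER_CUBIC),cv2.COLOR_RGB2BGR))
```

```text
carrier [ 0.439  -0.2722  0.2068] [0.0002755177229037109, 0.0002755177229036841]
bay [ 0.6541 -0.034   0.1611] [0.001153106061440686, 0.0011531060614407005]
spare [0.4617 0.2794 0.2018] [0.0016159408363976442, 0.0016159408363977232]
hung [0.6438 0.1444 0.2261] [0.0004902319749817855, 0.0004902319749818256]
green [ 0.607  -0.2904  0.2102] [0.0004802409821556677, 0.0004802409821553831]
```

View pics/crop_a.png

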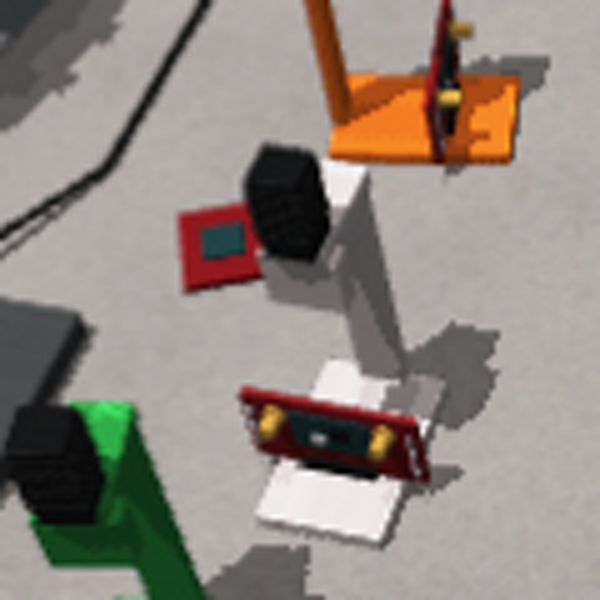

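View pics/crop_b.png

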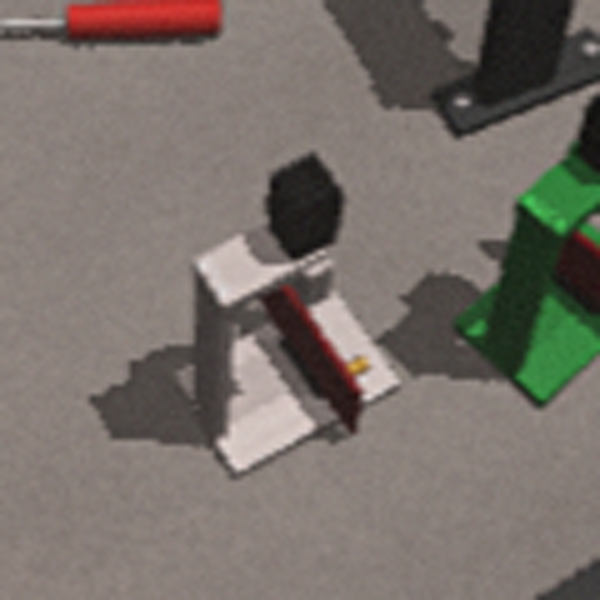

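View pics/crop_ra.png

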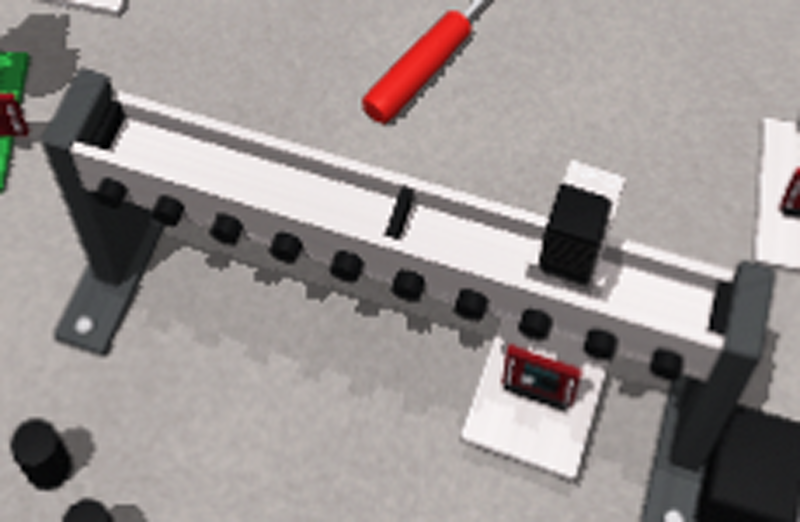

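View pics/crop_rb.png

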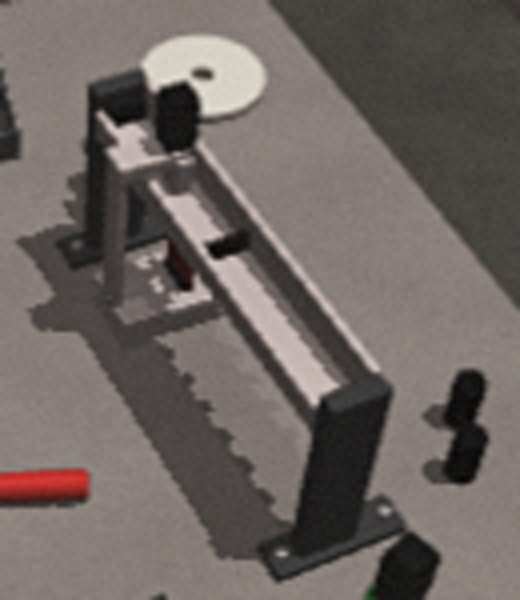

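Run:
```python
from bench import robot,cams,spotter
from h import *
np.set_printoptions(precision=4,suppress=True)
a=cams.snapshot("scene");b=cams.snapshot("side")
def at(s,px,z):
    e,v=ray(s,px);return e+v*(z-e[2])/v[2]
def yaw(p,q): d=q-p;return np.degrees(np.arctan2(d[1],d[0]))
ca=lambda x,y:(128+x/5-.4,125+y/5-.4); cb=lambda x,y:(248+x/5-.4,218+y/5-.4)
ra=lambda x,y:(170+x*230/800-.36,230+y*150/522-.36); rb=lambda x,y:(270+x/4-.4,100+y/4-.4)
print("rail")
for n,s,p,q,z in [("rear outer top",a,ra(75,147),ra(722,345),.191),("lip outer",a,ra(120,92),ra(735,272),.173),("lip outer B",b,rb(97,112),rb(310,420),.173),("rear top outer B",b,rb(200,145),rb(380,372),.191),
   ("board top A",a,ca(240,386),ca(416,418),.062),("foot front A",a,ca(258,520),ca(383,547),.0),("foot right A",a,ca(383,547),ca(445,380),.008),("board top B",b,cb(268,290),cb(357,393),.062),("foot right side B",b,cb(236,475),cb(400,380),0.004)]:
    P,Q=at(s,p,z),at(s,q,z);print(n,P,Q,yaw(P,Q),np.linalg.norm(P-Q))
print("divider top rear/front",at(a,ra(390,235),.173),at(a,ra(408,190),.173))
P=np.array
# hung
```

```text
rail
rear outer top [ 0.6804 -0.1282  0.191 ] [0.6644 0.2298 0.191 ] 92.57105857608731 0.35841392167732616
lip outer [ 0.6311 -0.129   0.173 ] [0.6141 0.2287 0.173 ] 92.71880504878762 0.3581011475798845
lip outer B [0.6147 0.2275 0.173 ] [ 0.6227 -0.14    0.173 ] -88.7460598109313 0.36751313789719275
rear top outer B [0.6672 0.1381 0.191 ] [ 0.681  -0.1316  0.191 ] -87.05566589056323 0.27004428658296664
board top A [ 0.457  -0.3217  0.062 ] [ 0.4434 -0.2265  0.062 ] 98.12789246955434 0.09613572381354361
foot front A [ 0.4941 -0.3039  0.    ] [ 0.4859 -0.2338  0.    ] 96.70915799178617 0.07058701966899114
foot right A [ 0.4903 -0.2301  0.008 ] [ 0.3785 -0.2499  0.008 ] -169.93744513807133 0.1135409358147766
board top B [ 0.4382 -0.245   0.062 ] [ 0.4575 -0.3207  0.062 ] -75.70688258545064 0.07812316922147734
foot right side B [ 0.3897 -0.3165  0.004 ] [ 0.5002 -0.2986  0.004 ] 9.168507638963751 0.11187049606424021
divider top rear/front [0.6593 0.0497 0.173 ] [0.6304 0.0493 0.173 ]
```

```bash
python3 -m inch '[{"dz":-1,"rz":1},{"dz":-1,"rz":1},{"dz":-1,"rz":1},{"dz":-1,"rz":1},{"rz":1},{"rz":1},{"rz":1},{"rz":1},{"rz":1},{"rz":1},{"rz":1},{"rz":0.5}]'
cat > go.py <<'E'
# units needed to reach target TCP [x y z] yaw(deg), from measured pose
import sys
from bench import robot
from h import *
o=robot.get_obs();M=R.from_euler('xyz',o["ee_rot"])
t=np.array([float(v) for v in sys.argv[1:4]])
T=R.from_euler('xyz',[np.pi,0,np.radians(float(sys.argv[4]))])
print("pos",np.round(o["tool_pos"],4),"t",o["time"],"w",round(o["width"],4),"F",np.round(o["wrist_force"],1))
print("shift units",np.round(M.inv().apply(t-o["tool_pos"])/.025,2),"turn units",np.round(np.degrees((M.inv()*T).as_rotvec())/5,2))
E
python3 go.py .438 -.274 .31 98.3
```

```text
pos [0.2207 0.5038 0.2195] t 0.95 w 0.0935 F [0.  0.5 0.4]
shift units [-20.44 -25.01  -3.62] turn units [ 0.   -0.   11.61]invalid input at $[0]: expected keys grip, dx, dy, dz, rx, ry, rz
```

```bash
python3 -m inch '[{"grip":1,"dx":0,"dy":0,"dz":-1,"rx":0,"ry":0,"rz":1},{"grip":1,"dx":0,"dy":0,"dz":-1,"rx":0,"ry":0,"rz":1},{"grip":1,"dx":0,"dy":0,"dz":-1,"rx":0,"ry":0,"rz":1},{"grip":1,"dx":0,"dy":0,"dz":-1,"rx":0,"ry":0,"rz":1},{"grip":1,"dx":0,"dy":0,"dz":0,"rx":0,"ry":0,"rz":1},{"grip":1,"dx":0,"dy":0,"dz":0,"rx":0,"ry":0,"rz":1},{"grip":1,"dx":0,"dy":0,"dz":0,"rx":0,"ry":0,"rz":1},{"grip":1,"dx":0,"dy":0,"dz":0,"rx":0,"ry":0,"rz":1},{"grip":1,"dx":0,"dy":0,"dz":0,"rx":0,"ry":0,"rz":1},{"grip":1,"dx":0,"dy":0,"dz":0,"rx":0,"ry":0,"rz":1},{"grip":1,"dx":0,"dy":0,"dz":0,"rx":0,"ry":0,"rz":1},{"grip":1,"dx":0,"dy":0,"dz":0,"rx":0,"ry":0,"rz":0.6}]'
python3 go.py .438 -.274 .31 98.3
```

```text
time: 2.45
tool_pos: [0.2206, 0.5038, 0.3229]
ee_rot: [3.141, -0.0, 1.682]
wrist_force: [0.3, 0.9, -0.0]
width: 0.0938
pos [0.2206 0.5038 0.3229] t 2.45 w 0.0938 F [ 0.3  0.9 -0. ]
shift units [-31.88   5.18   0.51] turn units [ 0.   -0.   -0.38]
```

```bash
python3 -m inch '[{"grip":1,"dx":-1,"dy":0.17,"dz":0,"rx":0,"ry":0,"rz":-0.4},{"grip":1,"dx":-1,"dy":0.17,"dz":0,"rx":0,"ry":0,"rz":0},{"grip":1,"dx":-1,"dy":0.17,"dz":0,"rx":0,"ry":0,"rz":0},{"grip":1,"dx":-1,"dy":0.17,"dz":0,"rx":0,"ry":0,"rz":0},{"grip":1,"dx":-1,"dy":0.17,"dz":0,"rx":0,"ry":0,"rz":0},{"grip":1,"dx":-1,"dy":0.17,"dz":0,"rx":0,"ry":0,"rz":0},{"grip":1,"dx":-1,"dy":0.17,"dz":0,"rx":0,"ry":0,"rz":0},{"grip":1,"dx":-1,"dy":0.17,"dz":0,"rx":0,"ry":0,"rz":0},{"grip":1,"dx":-1,"dy":0.17,"dz":0,"rx":0,"ry":0,"rz":0},{"grip":1,"dx":-1,"dy":0.17,"dz":0,"rx":0,"ry":0,"rz":0},{"grip":1,"dx":-1,"dy":0.17,"dz":0,"rx":0,"ry":0,"rz":0},{"grip":1,"dx":-1,"dy":0.17,"dz":0,"rx":0,"ry":0,"rz":0}]'
python3 go.py .438 -.274 .31 98.3
```

```text
time: 3.95
tool_pos: [0.3163, 0.2064, 0.3232]
ee_rot: [3.139, -0.001, 1.722]
wrist_force: [-0.1, 0.3, 0.3]
width: 0.0938
pos [0.3163 0.2064 0.3232] t 3.95 w 0.0938 F [-0.1  0.3  0.3]
shift units [-19.73   1.92   0.52] turn units [ 0.03 -0.01  0.07]
```

```bash
python3 -m inch '[{"grip":1,"dx":-1,"dy":0.17,"dz":0,"rx":0,"ry":0,"rz":0},{"grip":1,"dx":-1,"dy":0.17,"dz":0,"rx":0,"ry":0,"rz":0},{"grip":1,"dx":-1,"dy":0.17,"dz":0,"rx":0,"ry":0,"rz":0},{"grip":1,"dx":-1,"dy":0.17,"dz":0,"rx":0,"ry":0,"rz":0},{"grip":1,"dx":-1,"dy":0.17,"dz":0,"rx":0,"ry":0,"rz":0},{"grip":1,"dx":-1,"dy":0.17,"dz":0,"rx":0,"ry":0,"rz":0},{"grip":1,"dx":-1,"dy":0.17,"dz":0,"rx":0,"ry":0,"rz":0},{"grip":1,"dx":-1,"dy":0.17,"dz":0,"rx":0,"ry":0,"rz":0},{"grip":1,"dx":-1,"dy":0.17,"dz":0,"rx":0,"ry":0,"rz":0},{"grip":1,"dx":-1,"dy":0.17,"dz":0,"rx":0,"ry":0,"rz":0},{"grip":1,"dx":-1,"dy":0.17,"dz":0,"rx":0,"ry":0,"rz":0},{"grip":1,"dx":-1,"dy":0.17,"dz":0,"rx":0,"ry":0,"rz":0}]'
python3 go.py .438 -.274 .31 98.3
```

```text
time: 5.45
tool_pos: [0.4135, -0.0926, 0.3256]
ee_rot: [3.131, 0.0, 1.722]
wrist_force: [0.1, 0.0, -0.8]
width: 0.094
pos [ 0.4135 -0.0926  0.3256] t 5.45 w 0.094 F [ 0.1  0.  -0.8]
shift units [-7.32 -0.13  0.62] turn units [0.12 0.   0.07]
```

```bash
python3 -m inch '[{"grip":1,"dx":-1,"dy":0,"dz":0,"rx":0.1,"ry":0,"rz":0.05},{"grip":1,"dx":-1,"dy":0,"dz":0,"rx":0,"ry":0,"rz":0},{"grip":1,"dx":-1,"dy":0,"dz":0,"rx":0,"ry":0,"rz":0},{"grip":1,"dx":-1,"dy":0,"dz":0,"rx":0,"ry":0,"rz":0}]'
python3 go.py .438 -.274 .31 98.3
python3 - <<'E'
from bench import robot,cams,spotter
from h import *
np.set_printoptions(precision=4,suppress=True)
L=[]
for n in ["wrist","side"]:
    s=cams.snapshot(n);save(s,n+"1")
    r=spotter.place_of(s,"carrier_grip")
    print(n,[(x["pixel"],round(x["score"],2)) for x in r], proj(s,[.438,-.274,.202]))
E
```

```text
time: 5.95
tool_pos: [0.4286, -0.1949, 0.3259]
ee_rot: [3.139, 0.0, 1.717]
wrist_force: [-0.2, -0.3, -0.1]
width: 0.094
pos [ 0.4286 -0.1949  0.3259] t 5.95 w 0.094 F [-0.2 -0.3 -0.1]
shift units [-3.18 -0.09  0.64] turn units [0.02 0.   0.02]
wrist [([280.8, 276.4], 0.98), ([423.9, 308.1], 0.85)] [281.952  274.0649]
side [([221.9, 321.6], 0.93), ([306.4, 260.9], 0.81), ([370.4, 241.6], 0.78)] [308.042  257.5609]
```

View pics/wrist1.png

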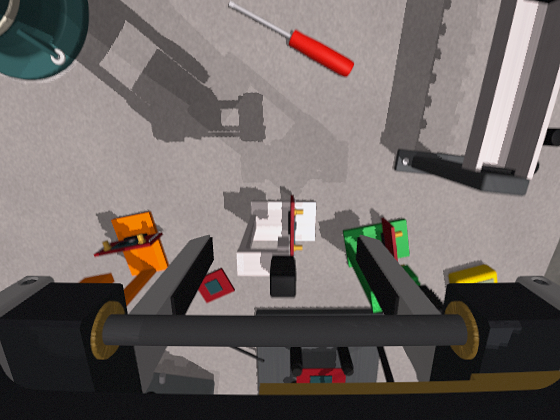

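The wrist view shows the white carrier between the jaws. Its grip is at (282,276), matching my estimate, and it is square to the tool. Now moving above it and down.

```bash
python3 -m inch '[{"grip":1,"dx":-1,"dy":-0.03,"dz":0,"rx":0,"ry":0,"rz":0},{"grip":1,"dx":-1,"dy":-0.03,"dz":0,"rx":0,"ry":0,"rz":0},{"grip":1,"dx":-1,"dy":0,"dz":0,"rx":0,"ry":0,"rz":0},{"grip":1,"dx":-0.2,"dy":0,"dz":0,"rx":0,"ry":0,"rz":0},{"grip":1,"dx":0,"dy":0,"dz":0,"rx":0,"ry":0,"rz":0}]'
python3 go.py .438 -.274 .198 98.3
python3 - <<'E'
from bench import robot,cams,spotter
from h import *
s=cams.snapshot("wrist");save(s,"wrist2")
print([(x["pixel"],round(x["score"],2)) for x in spotter.place_of(s,"carrier_grip")], proj(s,[.438,-.274,.202]))
s=cams.snapshot("side");save(s,"side2")
E
```

```text
time: 6.78
tool_pos: [0.4395, -0.2712, 0.3274]
ee_rot: [3.137, -0.001, 1.723]
wrist_force: [0.6, 0.5, 0.3]
width: 0.0942
pos [ 0.4395 -0.2712  0.3274] t 6.775 w 0.0942 F [0.6 0.5 0.3]
shift units [-0.11 -0.1   5.17] turn units [ 0.05 -0.01  0.08]
[([432.4, 246.1], 0.9), ([47.5, 244.8], 0.87), ([279.3, 208.8], 0.72)] [281.88683587 205.2324242 ]
```

View pics/wrist2.png

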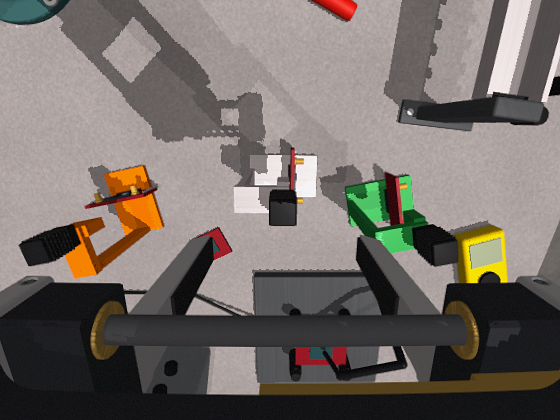

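View pics/side2.png

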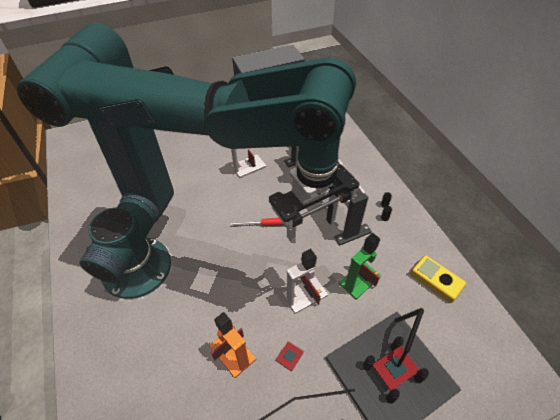

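```bash
python3 -m inch '[{"grip":1,"dx":-0.1,"dy":-0.1,"dz":1,"rx":0,"ry":0,"rz":0.1},{"grip":1,"dx":0,"dy":0,"dz":1,"rx":0,"ry":0,"rz":0},{"grip":1,"dx":0,"dy":0,"dz":1,"rx":0,"ry":0,"rz":0},{"grip":1,"dx":0,"dy":0,"dz":0.5,"rx":0,"ry":0,"rz":0},{"grip":1,"dx":0,"dy":0,"dz":0,"rx":0,"ry":0,"rz":0}]'
python3 go.py .438 -.274 .198 98.3
python3 - <<'E'
from bench import robot,cams,spotter
from h import *
s=cams.snapshot("wrist");save(s,"wrist3")
print([(x["pixel"],round(x["score"],2)) for x in spotter.place_of(s,"carrier_grip")], proj(s,[.438,-.274,.202]))
E
```

```text
time: 7.55
tool_pos: [0.4385, -0.2712, 0.24]
ee_rot: [3.133, 0.002, 1.718]
wrist_force: [0.8, -0.5, 0.0]
width: 0.094
pos [ 0.4385 -0.2712  0.24  ] t 7.55 w 0.094 F [ 0.8 -0.5  0. ]
shift units [-0.11 -0.05  1.68] turn units [0.09 0.02 0.03]
[([488.9, 289.5], 0.93), ([279.2, 239.0], 0.92)] [282.52755733 236.84928581]
```

View pics/wrist3.png

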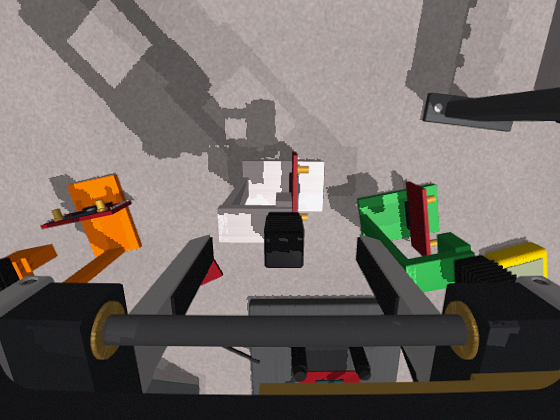

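```bash
python3 -m inch '[{"grip":1,"dx":-0.13,"dy":-0.08,"dz":0.8,"rx":0.1,"ry":0,"rz":0},{"grip":1,"dx":0,"dy":0,"dz":0.8,"rx":0,"ry":0,"rz":0},{"grip":1,"dx":0,"dy":0,"dz":0.1,"rx":0,"ry":0,"rz":0}]'
python3 go.py .438 -.274 .198 98.3
python3 - <<'E'
from bench import robot,cams,spotter
from h import *
s=cams.snapshot("wrist");save(s,"wrist4")
print([(x["pixel"],round(x["score"],2)) for x in spotter.place_of(s,"carrier_grip")], proj(s,[.438,-.274,.202]))
E
```

```text
time: 8.02
tool_pos: [0.4386, -0.2766, 0.1987]
ee_rot: [3.138, 0.007, 1.718]
wrist_force: [-0.7, 0.3, 0.2]
width: 0.0937
pos [ 0.4386 -0.2766  0.1987] t 8.025 w 0.0937 F [-0.7  0.3  0.2]
shift units [ 0.11 -0.01  0.03] turn units [0.04 0.08 0.02]
[([281.1, 259.7], 0.9)] [283.7857236  254.06037341]
```

View pics/wrist4.png

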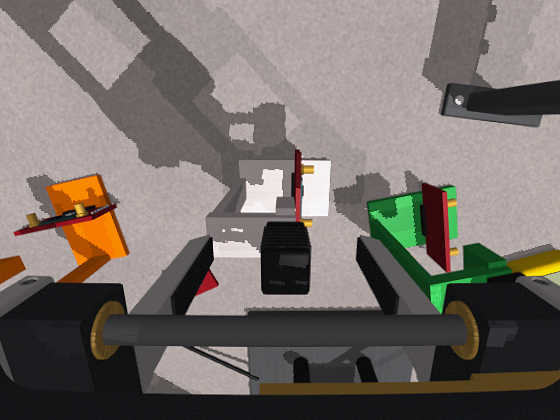

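```bash
python3 -m inch '[{"grip":0,"dx":0,"dy":0,"dz":0,"rx":0,"ry":0.05,"rz":0},{"grip":0,"dx":0,"dy":0,"dz":0,"rx":0,"ry":0,"rz":0},{"grip":0,"dx":0,"dy":0,"dz":0,"rx":0,"ry":0,"rz":0},{"grip":0,"dx":0,"dy":0,"dz":0,"rx":0,"ry":0,"rz":0},{"grip":0,"dx":0,"dy":0,"dz":0,"rx":0,"ry":0,"rz":0},{"grip":0,"dx":0,"dy":0,"dz":0,"rx":0,"ry":0,"rz":0},{"grip":0,"dx":0,"dy":0,"dz":0,"rx":0,"ry":0,"rz":0}]'
python3 - <<'E'
from bench import robot,cams,spotter
from h import *
s=cams.snapshot("wrist");save(s,"wrist5")
print([(x["pixel"],round(x["score"],2)) for x in spotter.place_of(s,"carrier_grip")], proj(s,robot.get_obs()["tool_pos"]))
E
```

```text
time: 9.0
tool_pos: [0.44, -0.2778, 0.2027]
ee_rot: [3.134, 0.008, 1.718]
wrist_force: [-0.4, -0.8, 1.2]
width: 0.0274
[([278.9, 252.2], 0.79)] [283.889254 255.743237]
```

View pics/wrist5.png

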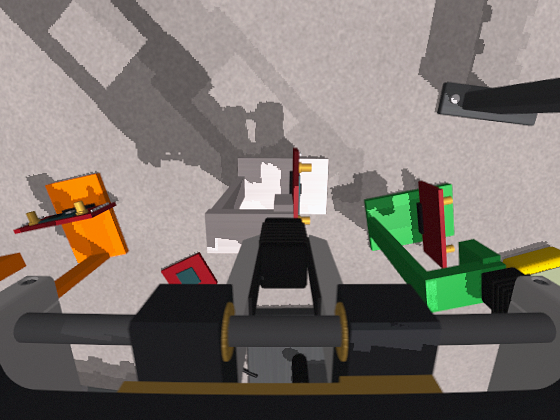

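```bash
python3 -m inch '[{"grip":0,"dx":0,"dy":0,"dz":-0.4,"rx":0,"ry":0.05,"rz":0},{"grip":0,"dx":0,"dy":0,"dz":-0.7,"rx":0,"ry":0.05,"rz":0},{"grip":0,"dx":0,"dy":0,"dz":-0.8,"rx":0,"ry":0,"rz":0},{"grip":0,"dx":0,"dy":0,"dz":-0.5,"rx":0,"ry":0,"rz":0},{"grip":0,"dx":0,"dy":0,"dz":0,"rx":0,"ry":0,"rz":0}]'
python3 go.py .54 -.034 .268 92.7
python3 - <<'E'
from bench import robot,cams,spotter
from h import *
s=cams.snapshot("side");save(s,"side6")
s=cams.snapshot("wrist");save(s,"wrist6")
E
```

```text
time: 9.72
tool_pos: [0.4387, -0.2771, 0.2626]
ee_rot: [3.138, -0.006, 1.718]
wrist_force: [0.2, -0.2, -3.2]
width: 0.026
pos [ 0.4387 -0.2771  0.2626] t 9.725 w 0.026 F [ 0.2 -0.2 -3.2]
shift units [ 9.03  5.43 -0.14] turn units [ 0.04 -0.08  1.14]
```

View pics/side6.png

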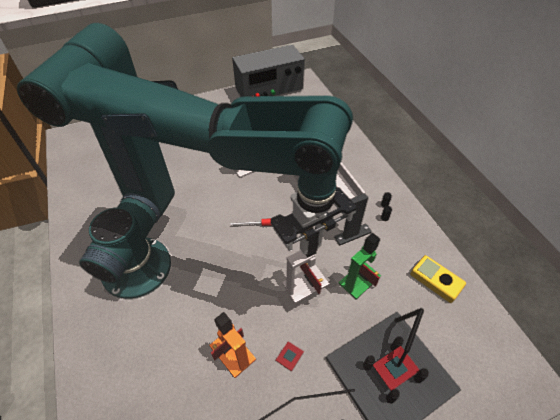

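View pics/wrist6.png

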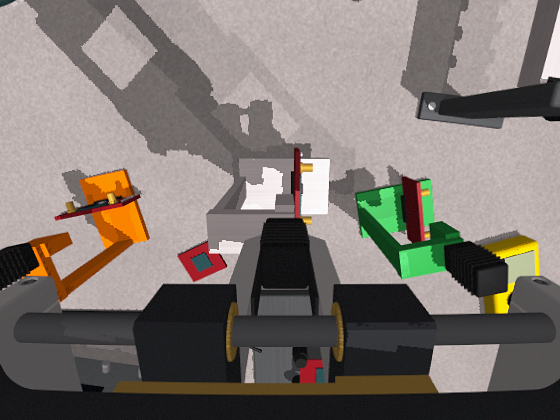

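```bash
python3 -m inch '[{"grip":0,"dx":0.6,"dy":0.2,"dz":0,"rx":0,"ry":0,"rz":0.12},{"grip":0,"dx":1,"dy":0.45,"dz":0,"rx":0,"ry":0,"rz":0.12},{"grip":0,"dx":1,"dy":0.45,"dz":0,"rx":0,"ry":0,"rz":0.12},{"grip":0,"dx":1,"dy":0.45,"dz":0,"rx":0,"ry":0,"rz":0.12},{"grip":0,"dx":1,"dy":0.45,"dz":0,"rx":0,"ry":0,"rz":0.12},{"grip":0,"dx":1,"dy":0.45,"dz":0,"rx":0,"ry":0,"rz":0.12},{"grip":0,"dx":1,"dy":0.45,"dz":0,"rx":0,"ry":0,"rz":0.12},{"grip":0,"dx":1,"dy":0.45,"dz":0,"rx":0,"ry":0,"rz":0.12},{"grip":0,"dx":0.7,"dy":0.3,"dz":0,"rx":0,"ry":0,"rz":0.12},{"grip":0,"dx":0.3,"dy":0.1,"dz":0,"rx":0,"ry":0,"rz":0},{"grip":0,"dx":0,"dy":0,"dz":0,"rx":0,"ry":0,"rz":0}]'
python3 go.py .652 -.034 .266 92.7
python3 - <<'E'
from bench import robot,cams,spotter
from h import *
L=[]
for n in ["side","scene","wrist"]:
    s=cams.snapshot(n);save(s,n+"7")
    for q in ["carrier_grip","rail_bay","hung_grip"]:
        print(n,q,[(x["pixel"],round(x["score"],2)) for x in spotter.place_of(s,q)], proj(s,dict(carrier_grip=robot.get_obs()["tool_pos"],rail_bay=[.652,-.034,.155],hung_grip=[.644,.144,.227])[q]))
E
```

```text
time: 11.2
tool_pos: [0.5071, -0.0453, 0.2498]
ee_rot: [-3.122, -0.018, 1.619]
wrist_force: [0.4, -0.4, -2.9]
width: 0.026
pos [ 0.5071 -0.0453  0.2498] t 11.2 w 0.026 F [ 0.4 -0.4 -2.9]
shift units [ 0.19  5.8  -0.76] turn units [-0.23 -0.21  0.01]
side carrier_grip [([220.6, 319.8], 0.85), ([367.7, 239.7], 0.68), ([295.6, 176.9], 0.59)] [297.60328107 174.69745416]
side rail_bay [([340.3, 179.6], 0.57)] [338.49559491 180.70705794]
side hung_grip [([315.9, 127.6], 0.81)] [313.06313421 127.80985263]
scene carrier_grip [([136.7, 213.8], 0.83), ([266.8, 200.8], 0.68), ([205.9, 94.9], 0.55)] [263.94793565 198.6805352 ]
scene rail_bay [([243.7, 285.8], 0.84)] [243.46007555 284.12747683]
scene hung_grip [([335.9, 297.8], 0.88), ([243.5, 284.8], 0.24)] [335.25232441 293.56381443]
wrist carrier_grip [([285.3, 251.6], 0.82)] [283.92999636 255.49296777]
wrist rail_bay [([447.3, 212.4], 0.68)] [444.51310231 208.24580584]
wrist hung_grip [] [546.58306339 -68.54969979]
```

View pics/side7.png

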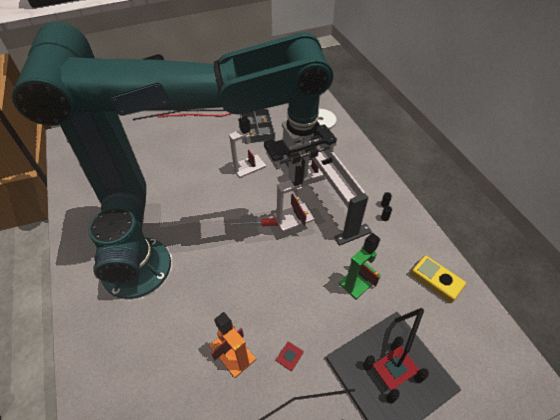

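View pics/scene7.png

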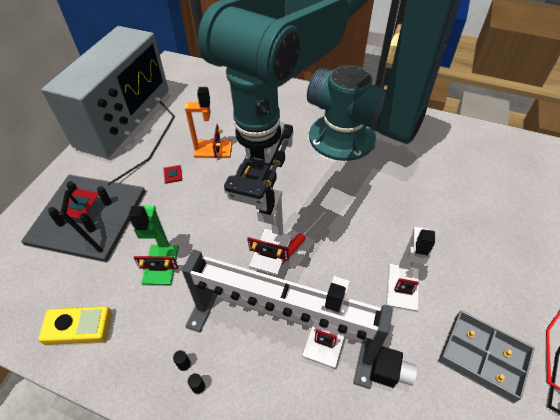

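View pics/wrist7.png

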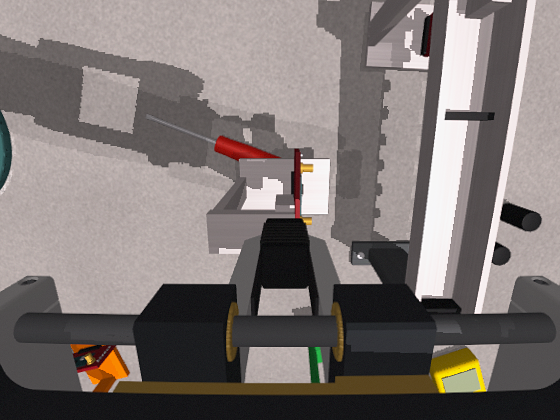

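```bash
python3 -m inch '[{"grip":0,"dx":0.2,"dy":0,"dz":-0.8,"rx":-0.2,"ry":-0.2,"rz":0},{"grip":0,"dx":0,"dy":0,"dz":0,"rx":0,"ry":0,"rz":0},{"grip":0,"dx":0,"dy":0.5,"dz":0,"rx":0,"ry":0,"rz":0},{"grip":0,"dx":0,"dy":0.5,"dz":0,"rx":0,"ry":0,"rz":0}]'
python3 go.py .653 -.034 .268 92.7
```

```text
time: 12.3
tool_pos: [0.534, -0.0391, 0.2737]
ee_rot: [3.138, 0.001, 1.618]
wrist_force: [0.6, 0.1, -2.3]
width: 0.0256
pos [ 0.534  -0.0391  0.2737] t 12.3 w 0.0256 F [ 0.6  0.1 -2.3]
shift units [-0.02  4.76  0.25] turn units [0.04 0.01 0.  ]
```

```bash
python3 -m inch '[{"grip":0,"dx":0,"dy":0.6,"dz":0.1,"rx":0,"ry":0,"rz":0},{"grip":0,"dx":0,"dy":0.6,"dz":0.05,"rx":0,"ry":0,"rz":0},{"grip":0,"dx":0,"dy":0.6,"dz":0,"rx":0,"ry":0,"rz":0}]'
python3 go.py .653 -.034 .268 92.7
python3 - <<'E'
from bench import robot,cams,spotter
from h import *
L=[]
for n in ["side","scene"]:
    s=cams.snapshot(n);save(s,n+"8")
    c=[(300,165),(265,235)][n=="scene"];x,y=c
    cv2.imwrite(f"pics/c8_{n}.png",cv2.cvtColor(cv2.resize(s["frame"][y-75:y+75,x-75:x+75],(600,600),interpolation=cv2.INTER_CUBIC),cv2.COLOR_RGB2BGR))
E
```

```text
time: 12.68
tool_pos: [0.5826, -0.037, 0.2679]
ee_rot: [3.14, 0.001, 1.618]
wrist_force: [-0.5, -0.6, -2.0]
width: 0.0253
pos [ 0.5826 -0.037   0.2679] t 12.675 w 0.0253 F [-0.5 -0.6 -2. ]
shift units [-0.01  2.82 -0.  ] turn units [0.01 0.01 0.  ]
```

View pics/c8_side.png

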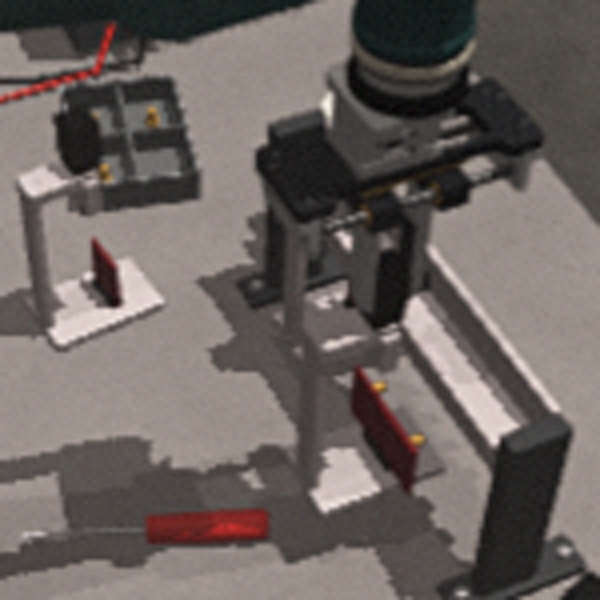

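View pics/c8_scene.png

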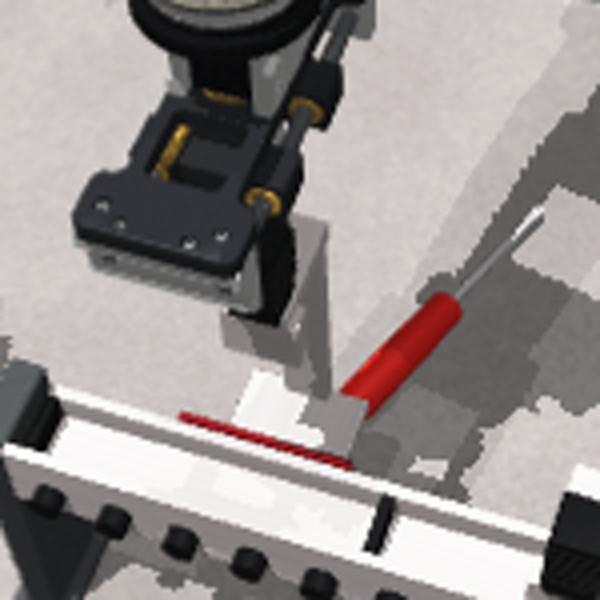

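Run:
```python
from bench import robot,cams
from h import *
a=cams.snapshot("scene");b=cams.snapshot("side")
A=lambda x,y:(190+x/4-.4,160+y/4-.4);B=lambda x,y:(225+x/4-.4,90+y/4-.4)
print(tri([ray(a,A(180,413)),ray(b,B(416,438))]));print(tri([ray(a,A(352,462)),ray(b,B(356,368))]))
```

```text
(array([ 0.60213328, -0.07603828,  0.13474703]), [0.0024372121937181633, 0.002437212193718391])
(array([0.59349346, 0.01551446, 0.1247374 ]), [0.0003148300295787659, 0.000314830029578681])
```

```bash
python3 -m inch '[{"grip":0,"dx":0,"dy":0.6,"dz":-0.05,"rx":0,"ry":0,"rz":0},{"grip":0,"dx":0,"dy":0.6,"dz":-0.1,"rx":0,"ry":0,"rz":0},{"grip":0,"dx":0,"dy":0.6,"dz":-0.1,"rx":0,"ry":0,"rz":0},{"grip":0,"dx":0,"dy":0.6,"dz":-0.05,"rx":0,"ry":0,"rz":0}]'
python3 go.py .653 -.034 .268 92.7
```

```text
time: 13.38
tool_pos: [0.6406, -0.0343, 0.277]
ee_rot: [-3.141, 0.001, 1.617]
wrist_force: [0.2, -0.2, -2.8]
width: 0.0256
pos [ 0.6406 -0.0343  0.277 ] t 13.375 w 0.0256 F [ 0.2 -0.2 -2.8]
shift units [-0.01  0.5   0.36] turn units [-0.    0.01 -0.01]
```

```bash
python3 -m inch '[{"grip":0,"dx":0,"dy":0.4,"dz":0.3,"rx":0,"ry":0,"rz":0},{"grip":0,"dx":0,"dy":0.05,"dz":0,"rx":0,"ry":0,"rz":0},{"grip":0,"dx":0,"dy":0,"dz":0,"rx":0,"ry":0,"rz":0}]'
python3 go.py .653 -.034 .227 92.7
python3 - <<'E'
from bench import robot,cams,spotter
from h import *
p={}
for n in ["side","scene","wrist"]:
    s=cams.snapshot(n);save(s,n+"9")
    for q in ["carrier_grip","rail_bay"]:
        r=[x["pixel"] for x in spotter.place_of(s,q)];print(n,q,r,proj(s,dict(carrier_grip=robot.get_obs()["tool_pos"],rail_bay=[.653,-.034,.155])[q]))
    c=[(300,165),(265,235)][n=="scene"];x,y=c
    if n!="wrist":cv2.imwrite(f"pics/c9_{n}.png",cv2.cvtColor(cv2.resize(s["frame"][y-75:y+75,x-75:x+75],(600,600),interpolation=cv2.INTER_CUBIC),cv2.COLOR_RGB2BGR))
E
```

```text
time: 13.75
tool_pos: [0.6516, -0.0338, 0.2684]
ee_rot: [-3.139, 0.001, 1.617]
wrist_force: [0.7, 0.3, -3.4]
width: 0.0259
pos [ 0.6516 -0.0338  0.2684] t 13.75 w 0.0259 F [ 0.7  0.3 -3.4]
shift units [-0.01  0.06  1.66] turn units [-0.03  0.01 -0.01]
side carrier_grip [[368.9, 240.9], [223.2, 323.8], [342.3, 155.9]] [342.8250761 153.5085411]
side rail_bay [[341.1, 180.8]] [338.78692498 180.61713884]
scene carrier_grip [[136.1, 211.5], [241.6, 253.3]] [238.69007599 253.48907357]
scene rail_bay [[242.3, 284.2]] [243.25280668 284.55333201]
wrist carrier_grip [[284.9, 254.1]] [283.99930116 255.77406533]
wrist rail_bay [[286.8, 212.6]] [285.53496803 205.86359723]
```

View pics/c9_side.png

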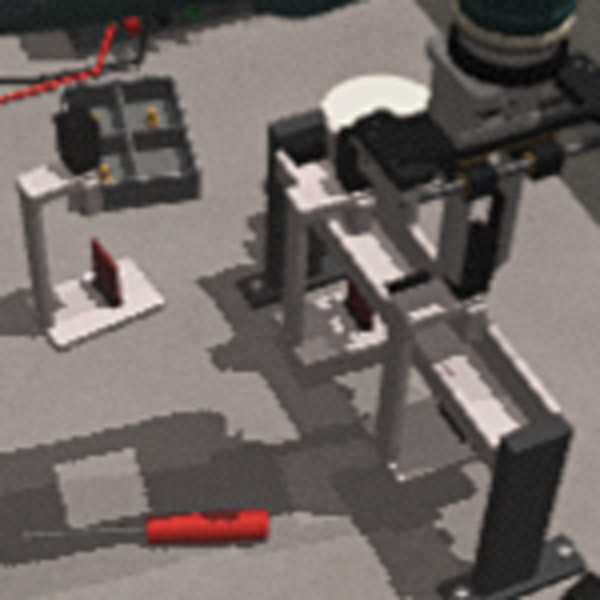

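View pics/c9_scene.png

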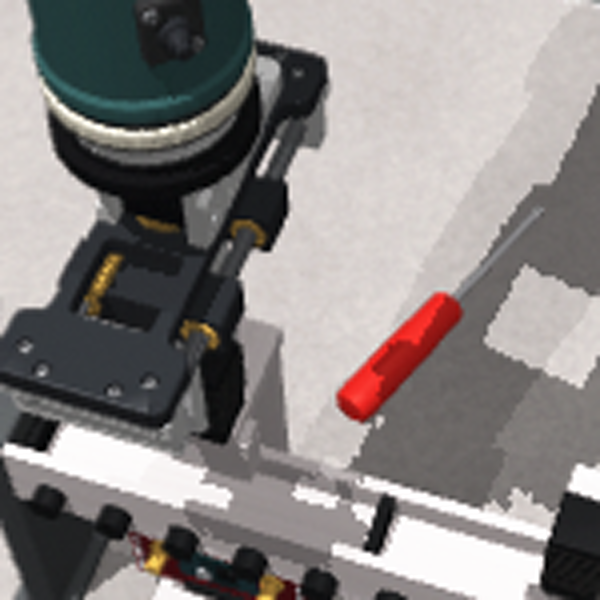

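View pics/wrist9.png

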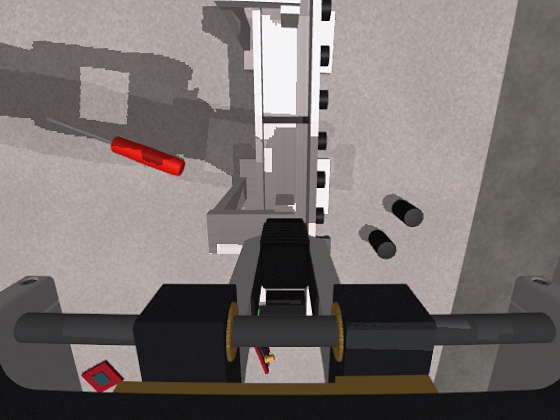

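```bash
python3 -m inch '[{"grip":0,"dx":0,"dy":0.05,"dz":0.5,"rx":0,"ry":0,"rz":0},{"grip":0,"dx":0,"dy":0,"dz":0.5,"rx":0,"ry":0,"rz":0},{"grip":0,"dx":0,"dy":0,"dz":0.2,"rx":0,"ry":0,"rz":0},{"grip":0,"dx":0,"dy":0,"dz":0,"rx":0,"ry":0,"rz":0}]'
python3 go.py .653 -.034 .227 92.7
```

```text
time: 14.7
tool_pos: [0.6527, -0.0337, 0.2351]
ee_rot: [-3.138, 0.0, 1.617]
wrist_force: [-1.0, -0.5, -2.9]
width: 0.0258
pos [ 0.6527 -0.0337  0.2351] t 14.7 w 0.0258 F [-1.  -0.5 -2.9]
shift units [-0.01  0.01  0.32] turn units [-0.05  0.   -0.01]
```

```bash
python3 -m inch '[{"grip":0,"dx":0,"dy":0,"dz":0.15,"rx":0,"ry":0,"rz":0},{"grip":0,"dx":0,"dy":0,"dz":0.1,"rx":0,"ry":0,"rz":0}]';python3 -m inch '[{"grip":0,"dx":0,"dy":0,"dz":0.1,"rx":0,"ry":0,"rz":0}]';python3 -m inch '[{"grip":0,"dx":0,"dy":0,"dz":0.1,"rx":0,"ry":0,"rz":0}]'
```

```text
time: 14.95
tool_pos: [0.6529, -0.0338, 0.229]
ee_rot: [-3.139, 0.001, 1.617]
wrist_force: [-0.1, -0.2, -3.0]
width: 0.026
time: 15.08
tool_pos: [0.653, -0.0338, 0.2277]
ee_rot: [-3.14, 0.001, 1.617]
wrist_force: [-1.9, 0.5, 5.9]
width: 0.0257
time: 15.2
tool_pos: [0.6529, -0.0337, 0.2277]
ee_rot: [3.141, 0.001, 1.617]
wrist_force: [-3.3, 0.0, 6.9]
width: 0.0259
```

```bash
python3 -m inch '[{"grip":0,"dx":0,"dy":0,"dz":0,"rx":0,"ry":0,"rz":0},{"grip":0,"dx":0,"dy":0,"dz":0,"rx":0,"ry":0,"rz":0}]'
python3 - <<'E'
from bench import robot,cams
from h import *
for n in ["side","scene"]:
    s=cams.snapshot(n)
    c=[(320,165),(265,255)][n=="scene"];x,y=c
    cv2.imwrite(f"pics/c10_{n}.png",cv2.cvtColor(cv2.resize(s["frame"][y-75:y+75,x-75:x+75],(600,600),interpolation=cv2.INTER_CUBIC),cv2.COLOR_RGB2BGR))
E
```

```text
time: 15.45
tool_pos: [0.6532, -0.0338, 0.2277]
ee_rot: [3.14, 0.002, 1.617]
wrist_force: [-0.3, 0.5, -2.7]
width: 0.026
```

View pics/c10_side.png

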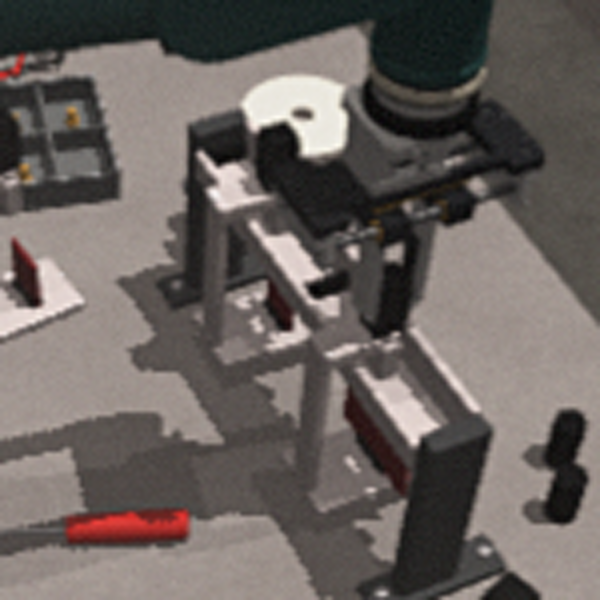

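Seated with the hook in the trough, at grip height 0.2277 against 0.227 expected. Releasing now.

```bash
python3 -m inch '[{"grip":0.25,"dx":0,"dy":0,"dz":0.03,"rx":0,"ry":0,"rz":0},{"grip":0.4,"dx":0,"dy":0,"dz":0,"rx":0,"ry":0,"rz":0},{"grip":0.6,"dx":0,"dy":0,"dz":0,"rx":0,"ry":0,"rz":0},{"grip":0.7,"dx":0,"dy":0,"dz":0,"rx":0,"ry":0,"rz":0},{"grip":0.7,"dx":0,"dy":0,"dz":0,"rx":0,"ry":0,"rz":0}]'
python3 - <<'E'
from bench import robot,cams
from h import *
s=cams.snapshot("wrist");save(s,"wrist11")
E
```

```text
time: 16.18
tool_pos: [0.6539, -0.0339, 0.2282]
ee_rot: [3.137, 0.002, 1.617]
wrist_force: [0.1, -0.6, 0.3]
width: 0.0626
```

View pics/wrist11.png

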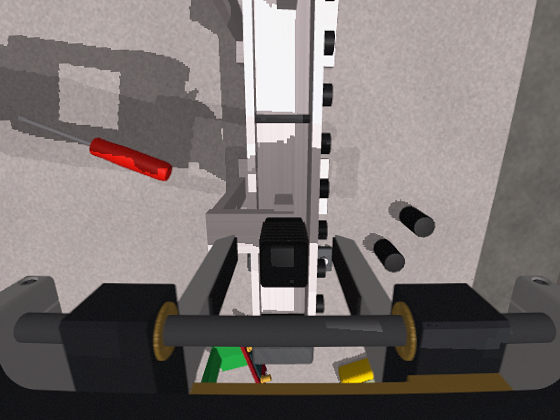

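The jaws are open on both sides of the grip, which stays centred at (283,255). Raising the tool straight up.

```bash
python3 -m inch '[{"grip":0.7,"dx":0,"dy":0,"dz":-0.5,"rx":0,"ry":0,"rz":0},{"grip":0.7,"dx":0,"dy":0,"dz":-0.8,"rx":0,"ry":0,"rz":0},{"grip":0.7,"dx":0,"dy":0,"dz":-1,"rx":0,"ry":0,"rz":0},{"grip":0.7,"dx":0,"dy":0,"dz":-1,"rx":0,"ry":0,"rz":0},{"grip":0.7,"dx":0,"dy":0,"dz":-1,"rx":0,"ry":0,"rz":0},{"grip":0.7,"dx":0,"dy":-1,"dz":0,"rx":0,"ry":0,"rz":0},{"grip":0.7,"dx":0,"dy":-1,"dz":0,"rx":0,"ry":0,"rz":0},{"grip":0.7,"dx":0,"dy":-1,"dz":0,"rx":0,"ry":0,"rz":0},{"grip":0.7,"dx":0,"dy":-1,"dz":0,"rx":0,"ry":0,"rz":0},{"grip":0.7,"dx":0,"dy":-1,"dz":0,"rx":0,"ry":0,"rz":0},{"grip":0.7,"dx":0,"dy":0,"dz":0,"rx":0,"ry":0,"rz":0},{"grip":0.7,"dx":0,"dy":0,"dz":0,"rx":0,"ry":0,"rz":0}]'
python3 - <<'E'
from bench import robot,cams,spotter
from h import *
S={n:cams.snapshot(n) for n in["side","scene"]}
for n,s in S.items():
    save(s,n+"12")
    for q in ["carrier_grip","spare_grip","hung_grip"]:print(n,q,[(r["pixel"],round(r["score"],2)) for r in spotter.place_of(s,q)])
    print(proj(s,[.653,-.034,.227]))
    c=[(320,165),(265,255)][n=="scene"];x,y=c
    cv2.imwrite(f"pics/c12_{n}.png",cv2.cvtColor(cv2.resize(s["frame"][y-75:y+75,x-75:x+75],(600,600),interpolation=cv2.INTER_CUBIC),cv2.COLOR_RGB2BGR))
E
```

```text
time: 17.73
tool_pos: [0.5267, -0.0398, 0.3497]
ee_rot: [3.122, 0.005, 1.617]
wrist_force: [-0.0, 0.3, -0.3]
width: 0.0655
side carrier_grip [([338.7, 163.7], 0.95), ([222.1, 320.8], 0.79), ([371.4, 242.3], 0.55)]
side spare_grip []
side hung_grip [([311.8, 127.5], 0.57)]
[341.58322773 163.81605035]
scene carrier_grip [([134.7, 214.4], 0.68), ([243.5, 264.4], 0.58), ([204.3, 93.2], 0.56), ([242.7, 281.9], 0.36)]
scene spare_grip [([334.5, 295.7], 0.71), ([427.4, 240.9], 0.68)]
scene hung_grip [([335.2, 294.4], 0.7)]
[240.26551247 266.0860139 ]
```

View pics/c12_side.png

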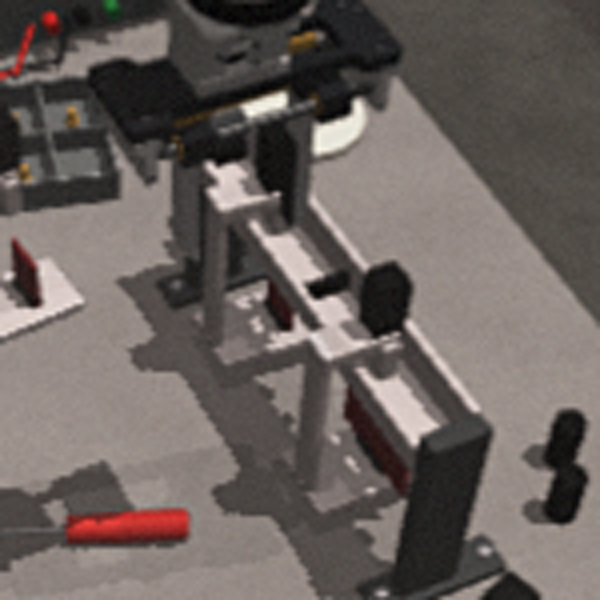

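View pics/c12_scene.png

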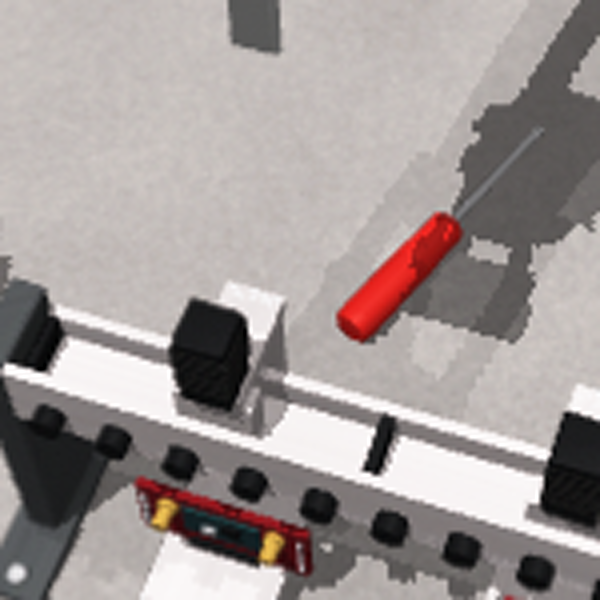

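The carrier hangs upright and square, with its hook behind the lip. Its grip is within 3 px of the expected spot in both views, and the gripper is clear.

```bash
python3 -c "
from bench import robot
print(robot.close_job())"
```

```text
the job is handed in; nothing more can be done
None
```

The white wide-board carrier now hangs in the empty bay, and I handed the job in at about 18 s of the 42 s allowed. I gripped it by its black top grip, carried its hook over the lip at about 0.268 m grip height, and lowered it until the hook touched the trough floor. It was still held at that point: floor contact came at 0.2277 m against 0.227 m expected, pressing about 9 N. I then opened the jaws, raised the tool straight up and backed it away.

**Last checks:**
- **Placing:** the pictures show the carrier upright and square in its bay. Its grip lies within about 3 px of the expected seated point in both the scene and side views.
- **Robot:** the wrist force reads about zero and the gripper is well clear of everything.
- **Other hanging carrier:** it was detected within 2 px of its starting position in both views.
- **Standing narrow-board carrier:** it was confirmed only in the scene view, about 3 px from its start. The spotter did not report it in the last side picture, where the arm was partly in the way. I never moved near it.

**Disagreements:** the spotter also scored the green and orange look-alikes as the carrier, and once the bay floor with a low score. I set those aside by colour and position. No check failed, and the system reports no verdict.

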